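Eject the blue input card from the bench data logger

ROBOT

A 7-joint arm with a two-finger parallel gripper is mounted at the origin on the work surface. World frame = base frame: x ahead of the robot, y to its left, z up, the work surface at z = 0. Lengths are in m, angles in rad, forces in N, time in s.
With the tool pointing down it reaches from about 0.35 to 0.9 m from the base axis. Payload 7.2 kg.
Tool frame: the origin (TCP) lies at the very end of the fingers, on their centre line; the grasp point (between the pads) lies 19 mm behind it; z points along the fingers, y is the direction in which the jaws open and shut (so a half turn about z gives the same grasp; the last joint's range is limited). The gripper opens to 85 mm and grips with 20 to 120 N. Pads are 22 mm wide; open, the fingers measure 114 mm over their backs; the gripper's body (76 mm by 85 mm) begins 54 mm behind the grasp point. The pads swing forward as they close: fully open they stand 13 mm farther back than shut.
Start: joints at [1.173, 0.411, -0.013, 1.596, 0.006, 1.134, -0.082], TCP at [0.202, -0.591, 0.231] pointing down, gripper open.
Joint ranges: [-2.95, 2.95], [-0.29, 1.99], [-1.47, 1.44], [0.14, 2.54], [-1.03, 4.17], [0.13, 1.85], [-2.86, 2.86]. Speed limits (rad/s): [2.39, 2.39, 3.01, 3.01, 3.14, 3.14, 3.14].

INTERFACE

Orientations are given as a unit quaternion [x, y, z, w].
In Python, from bench import ctrl gives the robot as it stands.
- The arm moves only by the tool apply_moves, never from a script. Its argument "motion" is a list that holds one entry, the list of rows, each a list of 6 numbers: the shift along the tool's x, y, z in mm, then the turn, a rotation vector about the tool's x, y, z in rad. A call has 1 to 5 rows; each row is the pose to reach, as a shift and turn from the pose measured when the call began, along the tool's axes at that moment; what a row does not reach only later rows make up. A row lasts 1/12 s, in which the tool goes at most 41.7 mm and 7.16 degrees, less where a joint would pass 70% of its speed; a pose out of reach is approached as far as the arm can. A call with a gripper value outside its range is refused whole. "claw" is the finger opening in mm, from 0 to 85.4, set as the call begins (left out, the last holds). The fingers move at their own pace and stop on an object; the grip force is fixed at half the most. Time passes only in rows, so rows that repeat a pose let the fingers close. It gives the time, the measured TCP pose, the force and the opening at its end, in the units of the state.
- ctrl.get_state(): the state, without advancing time (a new reading comes with each control period).
- ctrl.grab_frame(name): name is "side" or "top" or "wrist"; returns the picture (480x640x3 uint8, red, green, blue); there is no depth.
- ctrl.calibration(name): a dict with "fov_y" (degrees; the focal length in pixels is half the picture's height over the tangent of half this angle, whatever the lens; pixels are square), "cx", "cy" (the principal point, pixels), "dist_coeffs" ([k1, k2, p1, p2, k3] as OpenCV has them; the pictures are not rectified), "cam_to_world" (4x4, takes a point from camera to world coordinates). Camera axes: x right, y down, z forward; pixel columns grow to the right and rows downward; lengths in m; the calibration is good to about 2 mm. A picture is of the moment at which its call begins: read the wrist's pose just before it. calibration takes no time and is no camera call; for the wrist camera it gives the pose at the moment of the call.
- ctrl.job_done(): hands the job in, once; it reports no verdict.
The state is a dict: "time_s": time; "joint_positions": joint angles; "qvel": joint speeds; "tau": joint torques, N m; "tcp_pos": TCP position; "tcp_rot": TCP orientation; "contact_force": force on the tool from outside, world axes, zero at the start; "torque": the same for the moment, N m; "opening": opening from 0.0 (shut) to 1.0 (fully open).
Only numpy, scipy, OpenCV 4.12 (cv2) and the standard library are available. Lean on these libraries where they do the work, as an engineer would, in place of code of your own. Each camera call takes 0.05 s, during which the arm holds its last target.

TASK

The blue-edged input card of the data logger needs calibrating: pry it free of its socket by swinging both of its white ejector levers, one at each end of the card, right out, until the whole card stands about 15 mm higher. Leave it standing upright in its guides, resting on the levers, and leave the yellow and red cards seated.

Things in the scene. Friction and masses are not known exactly. Their poses are not given: they have to be found in the camera images.
- rack: Data-logger rack, fixed: grey base 220 x 200 x 12 mm, grey housing 50 mm high at its +x edge, three sockets at own x -65, 0, 65 mm, y 0; any card may be in any. Origin: centre of the underside, on the bench; y along the cards, z up. At each socket's ends, own y +80 and -80 mm, a white lever is hinged 19 mm above the bench about an axis along x: see the cards for its sizes and swing.
- blue_card: To eject: upright green board 6 (x) x 150 (y) mm with a blue rail 14 x 130 mm on top, 55 mm high, 150 g. Origin: centre of its lower edge, 22 mm above the bench when seated, about 37 fully ejected; y along the board, z up. Its two levers stand upright beyond its ends, 6 mm thick, inner face at y = +-77 mm, topped by a tab 22 mm wide, 85 to 110 mm above the bench; card top at 77.
- yellow_card: Like card with a yellow rail, seated; leave alone. Same origin, axes and levers. All levers: shut upright (0 to 4 degrees out); top swings away from the card, by 57 degrees to a stop (top then 70 mm above the bench, 157 mm from the card's centre). About 2 N at the tab moves one; it stays where left.
- red_card: Like card with a red rail, seated; leave alone. Same origin, axes and levers. A lever's toe lies under the card's end and lifts that end as it swings out: about 11 mm at 40 degrees, 15 mm at the stop. Shut fingers lowered over the card on the inner side of a tab can push it outward and, past the card's end, downward.
Things that resemble listed ones, but are neither listed nor needed, are in the scene too. Leave any purple or turquoise look-alike of the blue_card alone.

How it is judged:
At the end, for the whole second after the job is handed in: Blue card at rest in its guides on its swung-out levers, its lower edge's centre 11 to 23 mm above the seated height (one lever alone gives about 8), upright within 10 degrees. Yellow and red cards in their sockets, raised at most 5 mm, upright within 10 degrees (z of blue_card in the frame of rack between 0.033 and 0.045 m and horizontal distance between each of blue_card, yellow_card, red_card and rack below 0.085 m and angle between each of blue_card, yellow_card, red_card's own z axis and vertical below 0.18 rad and linear speed of blue_card below 0.01 m/s and z of each of yellow_card, red_card in the frame of rack below 0.027 m); the robot touches nothing.
It also fails if it takes over 38 s, if anything falls off the work surface, if the arm or the gripper's body presses on something with over 40 N, if the wrist force passes 120 N, or if a joint passes its speed limit or range.

## Working session

There is one attempt and no reset: what is moved stays moved. The work goes in short steps, Python scripts to look and compute and a tool call to move; the robot and the scene stay as the last step left them, time stands still between calls to the robot, and variables do not carry over. Pictures are saved under pics/ and viewed, and the job is handed in when it is done.

Besides the shell and the picture viewer there is one more tool, called after "Emit:" by a JSON object that holds its "api" and its "payload", one argument or row to a line. apply_moves: Moves the arm, as the interface text tells. Its arguments: {"type":"object","properties":{"motion":{"type":"array","items":{"type":"array","items":{"type":"array","items":{"type":"number"}}}},"claw":{"type":"number"}},"required":["motion"]}

```bash
mkdir -p pics; ls; python3 - <<'E'
from bench import ctrl
import cv2,json
s=ctrl.get_state()
for k,v in s.items(): print(k,v)
for n in("side","top","wrist"):
    c=ctrl.calibration(n);print(n,c)
    cv2.imwrite(f"pics/{n}0.png",ctrl.grab_frame(n)[:,:,::-1])
E
```

```text
pics
time_s 0.0
joint_positions [ 1.17278314  0.41188947 -0.0127108   1.59704487  0.00559712  1.13428775
 -0.08217134]
qvel [-0.00065598 -0.00111786 -0.00042257 -0.00051845  0.00051837  0.0013533
 -0.00112444]
tau [-1.51251347e-04 -6.00612402e+01  6.82015009e-01 -2.99401474e+01
  1.38870376e-02  1.08049079e-02  4.46180650e-05]
tcp_pos [ 0.20221823 -0.59086245  0.23045923]
tcp_rot [ 9.86429197e-01  1.64185277e-01 -1.85198835e-04 -7.75110618e-04]
contact_force [ 0.40096788  0.66944207 -0.16126925]
torque [-0.01726254  0.03446084 -0.03013831]
opening 1.001276590411904
side {'fov_y': 52.111279825009895, 'cx': 310.32744827296165, 'cy': 239.2763145993956, 'dist_coeffs': array([-0.10402087,  0.        ,  0.        ,  0.        ,  0.        ]), 'cam_to_world': array([[ 0.98585744, -0.06466164,  0.15460914,  0.35039775],
       [-0.16663439, -0.47640762,  0.8632895 , -0.6679861 ],
       [ 0.01783526, -0.87684358, -0.48044484,  0.43484406],
       [ 0.        ,  0.        ,  0.        ,  1.        ]])}
top {'fov_y': 56.59201511369632, 'cx': 317.7257363353147, 'cy': 244.96113614267685, 'dist_coeffs': array([-0.02783514,  0.        ,  0.        ,  0.        ,  0.        ]), 'cam_to_world': array([[-0.00196872, -0.98848872,  0.15128175,  0.3691655 ],
       [-0.99960137,  0.00620604,  0.02754239,  0.01318966],
       [-0.0281642 , -0.15116722, -0.9881069 ,  0.68114525],
       [ 0.        ,  0.        ,  0.        ,  1.        ]])}
wrist {'fov_y': 69.46445509945073, 'cx': 315.4684328313535, 'cy': 244.0499116529693, 'dist_coeffs': array([0.0151918, 0.       , 0.       , 0.       , 0.       ]), 'cam_to_world': array([[ 0.3231594 , -0.9123696 , -0.25129606,  0.26477864],
       [-0.94634287, -0.31205772, -0.08399499, -0.5695255 ],
       [-0.0017844 ,  0.264956  , -0.96425885,  0.3732489 ],
       [ 0.        ,  0.        ,  0.        ,  1.        ]])}
```

View pics/side0.png

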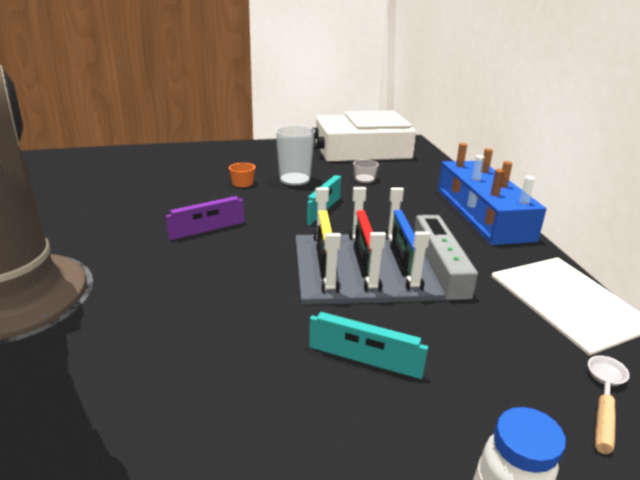

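View pics/top0.png

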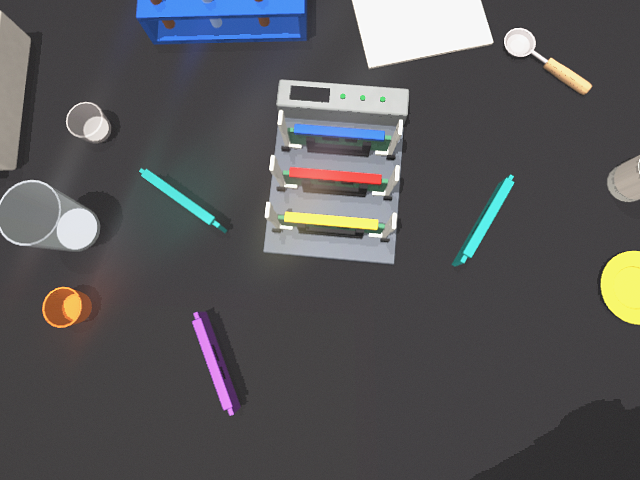

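Side view: the three cards in the rack are yellow (325,230), red (363,235) and blue (404,230), with blue next to the grey housing. Top view: the blue rail is at (338,133), with levers near (281,130) and (400,138).

These could be taken for the blue card (top-view pixels unless noted):
- blue rail in the rack: (338,133)
- blue tube rack: (222,20)
- turquoise boards: (182,198) and (488,218)
- purple board: (215,363)
- blue jar lid: side view (528,438)

By the description it's the rail in the rack at (338,133). I'll check that in a close crop.

```bash
cat > h.py <<'E'
from bench import ctrl
import cv2,numpy as np
def K(c):
    f=240/np.tan(np.radians(c['fov_y']/2)); return np.array([[f,0,c['cx']],[0,f,c['cy']],[0,0,1.]])
def onplane(c,px,z):
    u=cv2.undistortPoints(np.array(px,float).reshape(-1,1,2),K(c),c['dist_coeffs'])[:,0]
    T=c['cam_to_world'];d=np.c_[u,np.ones(len(u))]@T[:3,:3].T;o=T[:3,3]
    return o+d*((z-o[2])/d[:,2])[:,None]
def proj(c,P):
    M=np.linalg.inv(c['cam_to_world'])
    return cv2.projectPoints(np.array(P,float).reshape(-1,3),cv2.Rodrigues(M[:3,:3])[0],M[:3,3],K(c),c['dist_coeffs'])[0][:,0]
E
python3 - <<'E'
from h import *
im=cv2.imread('pics/top0.png');c=ctrl.calibration('top');hsv=cv2.cvtColor(im,cv2.COLOR_BGR2HSV)
def rail(lo,hi,name):
    m=cv2.inRange(hsv,lo,hi);m[:100]=0;m[250:]=0;m[:,:260]=0;m[:,420:]=0
    n,l,s,ce=cv2.connectedComponentsWithStats(m);i=1+s[1:,4].argmax()
    cs,_=cv2.findContours((l==i).astype('uint8'),0,2)
    w=onplane(c,cs[0][:,0],0.077)
    r=cv2.minAreaRect((w[:,:2]*1000).astype('float32'));print(name,s[i],r);b=cv2.boxPoints(r);print(b.round(1).tolist())
rail((105,120,120),(125,255,255),'blue')
rail((0,150,130),(6,255,255),'red');rail((24,150,130),(33,255,255),'yel')
cv2.imwrite('pics/crop_t.png',cv2.resize(im[70:270,250:420],None,fx=3.5,fy=3,interpolation=2) if 0 else cv2.resize(im[75:205,260:420],None,fx=4.6,fy=4.6,interpolation=2))
s=cv2.imread('pics/side0.png');cv2.imwrite('pics/crop_s.png',cv2.resize(s[175:305,290:480],None,fx=4.2,fy=4.2,interpolation=2))
E
```

```text
blue [294 124  91  17 877] ((624.3367919921875, -0.24498748779296875), (129.6873016357422, 15.860668182373047), 84.51010131835938)
[[610.2000122070312, -64.0], [626.0, -65.5], [638.4000244140625, 63.5], [622.5999755859375, 65.0999984741211]]
red [314 170  67  15 538] ((558.5441284179688, -11.61199951171875), (92.62060546875, 14.024778366088867), 84.45330047607422)
[[547.0999755859375, -57.0], [561.0, -58.400001525878906], [570.0, 33.79999923706055], [556.0, 35.20000076293945]]
yel [374 223   4   7   9] ((486.8627624511719, -50.919281005859375), (3.061885118484497, 9.417229652404785), 62.81889343261719)
[[482.0, -50.099998474121094], [490.3999938964844, -54.400001525878906], [491.79998779296875, -51.70000076293945], [483.3999938964844, -47.400001525878906]]
```

View pics/crop_t.png

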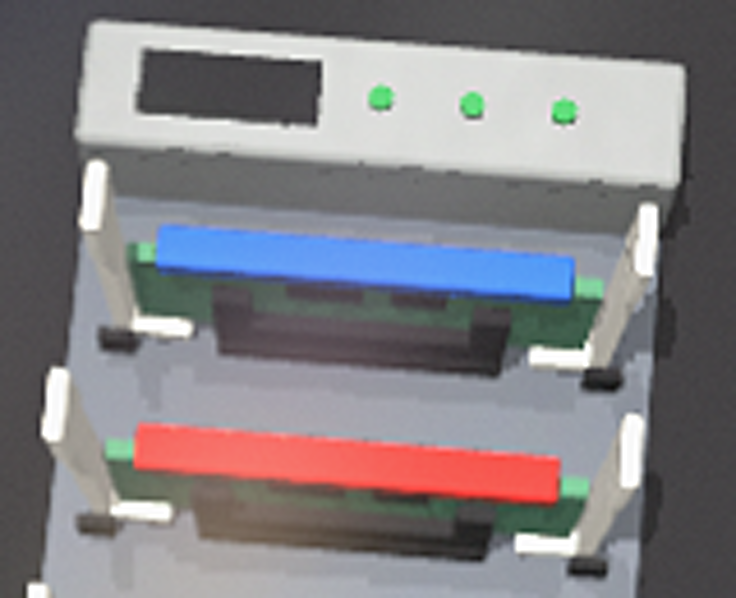

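View pics/crop_s.png

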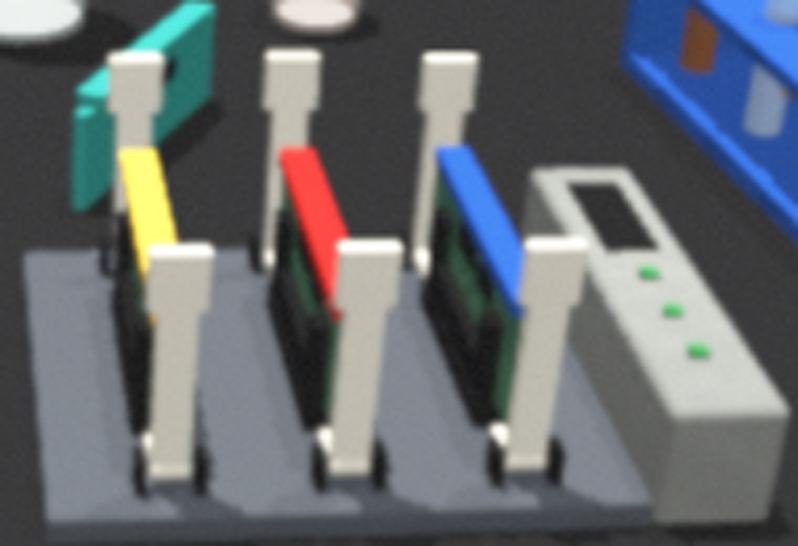

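The crops confirm it: blue rail next to the housing, both levers upright. I'll overlay the predicted lever tabs in both views as a check.

```bash
python3 - <<'E'
from h import *
ct,cs=ctrl.calibration('top'),ctrl.calibration('side')
C=np.array([.6245,0.0]);u=np.array([.0957,.9954]);v=np.array([.9954,-.0957])
P=[]
for s in(1,-1):
  for a in(77,83):
    for b in(-11,11):
      for z in(.085,.110): P.append([*(C+u*s*a/1000+v*b/1000),z])
for s in(1,-1):
  for b in(-7,7): P.append([*(C+u*s*.065+v*b/1000),.077])
for n,c,(y0,y1,x0,x1),f in(('top',ct,(75,205,260,420),4.6),('side',cs,(175,305,290,480),4.2)):
  im=cv2.imread(f'pics/{n}0.png')
  g=cv2.resize(im[y0:y1,x0:x1],None,fx=f,fy=f,interpolation=2)
  for p in proj(c,P): cv2.circle(g,tuple(int(q) for q in ((p-[x0,y0]+.5)*f)),3,(255,0,255),-1)
  cv2.imwrite(f'pics/ov_{n}.png',g)
for s in(1,-1): print(s,C+u*s*.077)
E
```

```text
1 [0.6318689 0.0766458]
-1 [ 0.6171311 -0.0766458]
```

View pics/ov_top.png

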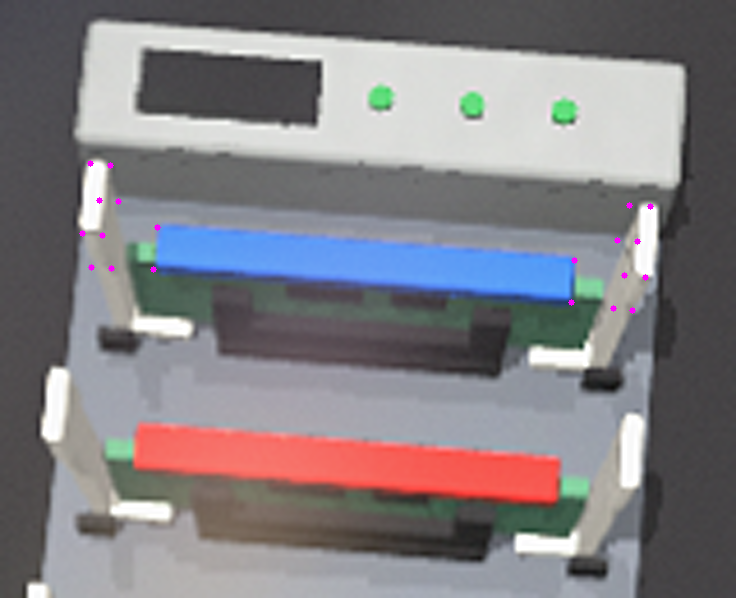

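View pics/ov_side.png

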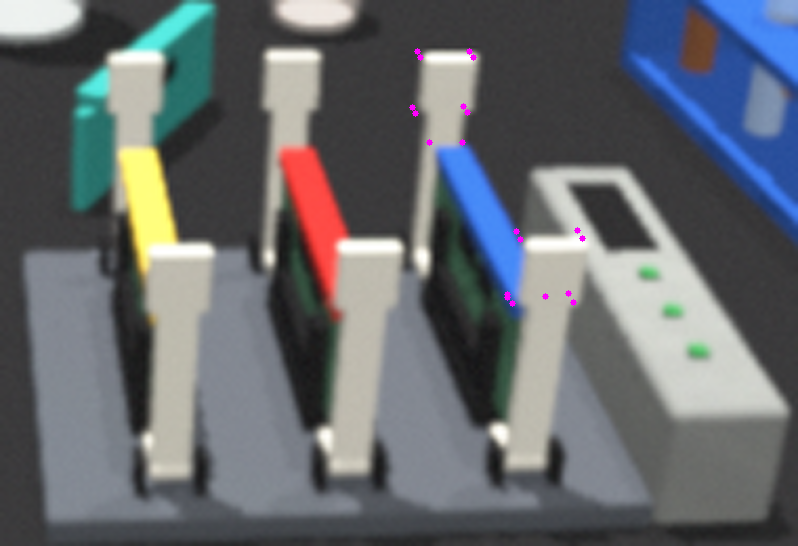

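```bash
cat > go.py <<'E'
# usage: go.py owny_mm z_mm [ownx_mm]: needed shift in tool axes
import sys
from h import *
from scipy.spatial.transform import Rotation as R
C=np.array([.6255,0.0]);u=np.array([.0957,.9954]);v=np.array([.9954,-.0957])
s=ctrl.get_state();r=R.from_quat(s['tcp_rot']);p=s['tcp_pos']
d=p[:2]-C
print('t',round(s['time_s'],2),'own x,y,z mm',(np.array([d@v,d@u,p[2]])*1000).round(1),'F',s['contact_force'].round(1))
want=R.from_matrix(np.c_[np.r_[v,0],np.r_[-u,0],[0,0,-1.]])
print('turn(tool)',(r.inv()*want).as_rotvec().round(3),'own axes in tool: x',r.inv().apply([*v,0]).round(3),'y',r.inv().apply([*u,0]).round(3))
a=[float(q) for q in sys.argv[1:]]
while len(a)>=2:
    x,y,z=0,a.pop(0),a.pop(0)
    t=np.array([*(C+u*y/1000),z/1000]);print(y,z,'shift mm',(r.inv().apply(t-p)*1000).round(1))
E
python3 go.py -40 230 -40 150
```

```text
t 0.15 own x,y,z mm [-364.8 -628.8  230.7] F [-0.4  0.3  0.7]
turn(tool) [-0.001  0.     0.426] own axes in tool: x [ 0.911  0.413 -0.001] y [ 0.413 -0.911  0.001]
-40.0 230.0 shift mm [ 575.3 -385.6    1.1]
-40.0 150.0 shift mm [ 575.3 -385.5   81.1]
```

Emit:
{"api": "apply_moves", "payload": {
  "motion": [
    [[33,-22,0,0,0,0.085],[66,-44,0,0,0,0.17],[99,-66,0,0,0,0.255],[132,-88,0,0,0,0.34],[165,-110,0,0,0,0.426]]
  ],
  "claw": 0
}}

```text
time_s: 0.57
tcp_pos: [0.3234, -0.4318, 0.2306]
tcp_rot: [0.999, -0.05, -0.0, -0.001]
contact_force: [1.4, -0.5, 0.7]
opening: 0.301
```

```bash
python3 go.py -40 230 -40 150
```

```text
t 0.57 own x,y,z mm [-259.4 -458.7  230.6] F [ 1.4 -0.5  0.7]
turn(tool) [-0.001  0.001 -0.005] own axes in tool: x [ 1.    -0.005 -0.001] y [-0.005 -1.     0.001]
-40.0 230.0 shift mm [ 257.4 -419.9    0.9]
-40.0 150.0 shift mm [ 257.4 -419.8   80.9]
```

Emit:
{"api": "apply_moves", "payload": {
  "motion": [
    [[20,-34,0,0,0,0],[40,-68,0,0,0,0],[60,-102,0,0,0,0],[80,-136,0,0,0,0],[100,-166,0,0,0,0]]
  ]
}}

```text
time_s: 0.98
tcp_pos: [0.4404, -0.2742, 0.2307]
tcp_rot: [0.999, -0.05, -0.0, -0.001]
contact_force: [0.5, -1.4, 0.5]
opening: -0.001
```

```bash
python3 go.py -40 230 -40 150
```

```text
t 0.98 own x,y,z mm [-158.  -290.7  230.7] F [ 0.5 -1.4  0.5]
turn(tool) [-0.002  0.001 -0.004] own axes in tool: x [ 1.    -0.004 -0.001] y [-0.004 -1.     0.002]
-40.0 230.0 shift mm [ 157.  -251.3    1. ]
-40.0 150.0 shift mm [ 157.1 -251.2   81. ]
```

Emit:
{"api": "apply_moves", "payload": {
  "motion": [
    [[20,-32,0,0,0,0],[40,-64,0,0,0,0],[60,-96,0,0,0,0],[80,-128,0,0,0,0],[100,-160,0,0,0,0]]
  ]
}}

```text
time_s: 1.4
tcp_pos: [0.5565, -0.1234, 0.2308]
tcp_rot: [0.999, -0.05, -0.001, -0.001]
contact_force: [-0.1, 0.2, 0.6]
opening: -0.004
```

Emit:
{"api": "apply_moves", "payload": {
  "motion": [
    [[20,-32,10,0,0,0],[40,-64,20,0,0,0],[57,-92,40,0,0,0],[57,-92,70,0,0,0],[57,-92,70,0,0,0]]
  ]
}}

```text
time_s: 1.82
tcp_pos: [0.6199, -0.0345, 0.155]
tcp_rot: [0.999, -0.048, -0.005, -0.001]
contact_force: [-1.6, -0.4, -2.0]
opening: -0.001
```

```bash
python3 go.py -40 150 -40 97; python3 - <<'E'
from h import *
cv2.imwrite('pics/side1.png',ctrl.grab_frame('side')[:,:,::-1])
E
```

```text
t 1.82 own x,y,z mm [ -2.3 -34.9 155. ] F [-1.6 -0.4 -2. ]
turn(tool) [-0.002  0.01   0.   ] own axes in tool: x [ 1.    0.   -0.01] y [ 0.    -1.     0.002]
-40.0 150.0 shift mm [2.4 5.2 5. ]
-40.0 97.0 shift mm [ 2.9  5.3 58. ]
```

View pics/side1.png

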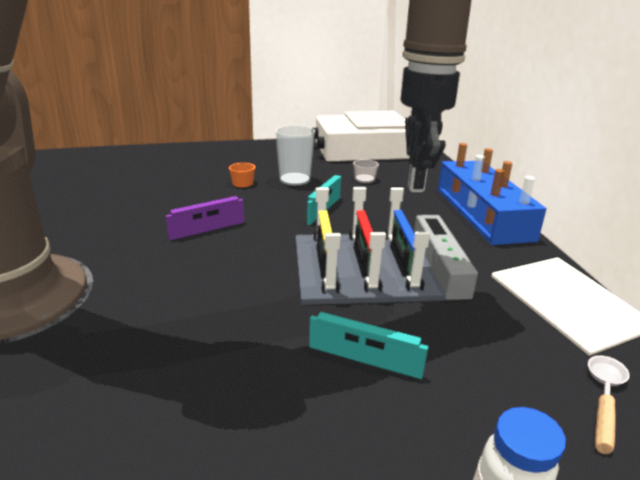

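The shut fingers are at (418,185), above the blue card, as planned. Next I lower to 97 mm, above the card and inside the near (−y) tab.

Emit:
{"api": "apply_moves", "payload": {
  "motion": [
    [[2,5,20,0,0,0],[2.5,5,40,0,0,0],[3,5,58,0,0.01,0],[3,5,58,0,0.01,0]]
  ]
}}

```text
time_s: 2.2
tcp_pos: [0.6204, -0.0436, 0.0979]
tcp_rot: [0.999, -0.05, -0.001, 0.0]
contact_force: [-0.6, -0.1, 0.0]
opening: -0.001
```

```bash
python3 go.py -45 97 -65 97; python3 - <<'E'
from h import *
cv2.imwrite('pics/side2.png',cv2.resize(ctrl.grab_frame('side')[150:310,290:490,::-1],None,fx=4,fy=3.7))
E
```

```text
t 2.2 own x,y,z mm [ -0.9 -43.9  97.9] F [-0.6 -0.1  0. ]
turn(tool) [ 0.     0.002 -0.005] own axes in tool: x [ 1.    -0.005 -0.002] y [-0.005 -1.    -0.   ]
-45.0 97.0 shift mm [0.9 1.1 0.9]
-65.0 97.0 shift mm [ 1.  21.1  0.9]
```

View pics/side2.png

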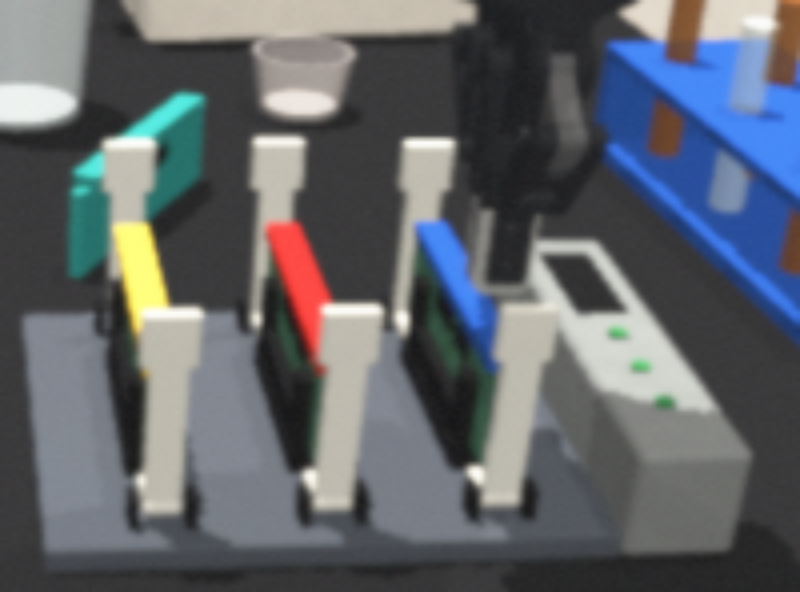

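Emit:
{"api": "apply_moves", "payload": {
  "motion": [
    [[1,6,0,0,0,0],[1,12,0,0,0,0],[1,18,0,0,0,0],[1,24,0,0,0,0],[1,32,1,0,0,0]]
  ]
}}

```text
time_s: 2.67
tcp_pos: [0.6198, -0.0756, 0.0999]
tcp_rot: [0.999, -0.05, 0.001, -0.0]
contact_force: [0.1, 0.4, 2.3]
opening: -0.001
```

```bash
python3 go.py -89.4 93 ; python3 - <<'E'
from h import *
cv2.imwrite('pics/side3.png',cv2.resize(ctrl.grab_frame('side')[150:310,290:490,::-1],None,fx=4,fy=3.7))
E
```

```text
t 2.67 own x,y,z mm [  1.6 -75.8  99.9] F [0.1 0.4 2.3]
turn(tool) [-0.001 -0.002 -0.004] own axes in tool: x [ 1.    -0.004  0.002] y [-0.004 -1.     0.001]
-89.4 93.0 shift mm [-1.5 13.6  6.9]
```

View pics/side3.png

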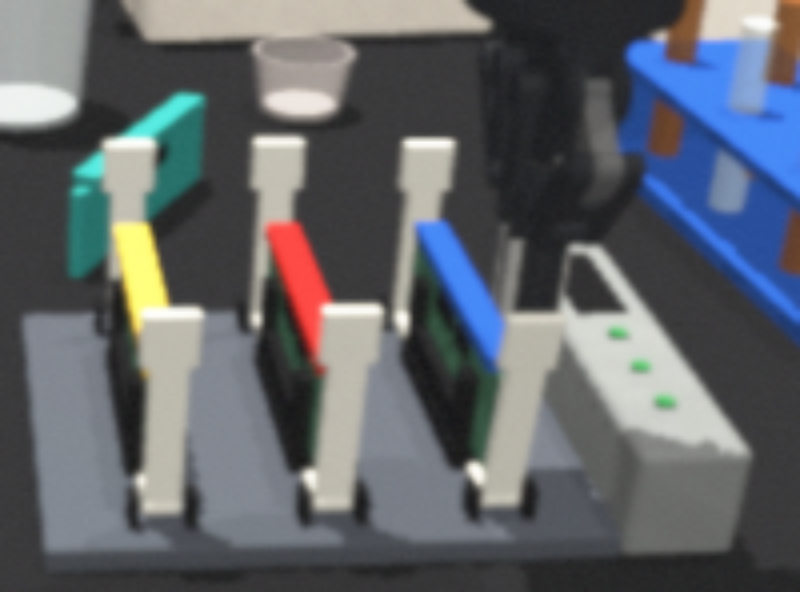

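The lever has started to swing. I'll continue along the arc.

Emit:
{"api": "apply_moves", "payload": {
  "motion": [
    [[-1,7,4,0,0,0],[-1,14,6,0,0,0],[-1,20,8,0,0,0],[-1,26,11,0,0,0],[-1,31,14,0,0,0]]
  ]
}}

```text
time_s: 3.13
tcp_pos: [0.615, -0.1098, 0.085]
tcp_rot: [0.999, -0.051, 0.001, 0.001]
contact_force: [0.8, -0.6, 1.9]
opening: 0.0
```

```bash
python3 go.py -118 80 ; python3 - <<'E'
from h import *
cv2.imwrite('pics/side4.png',cv2.resize(ctrl.grab_frame('side')[150:310,290:490,::-1],None,fx=4,fy=3.7))
E
```

```text
t 3.13 own x,y,z mm [ 1.000e-01 -1.103e+02  8.500e+01] F [ 0.8 -0.6  1.9]
turn(tool) [ 0.001 -0.001 -0.007] own axes in tool: x [ 1.    -0.007  0.001] y [-0.007 -1.    -0.001]
-118.0 80.0 shift mm [-0.   7.7  5. ]
```

View pics/side4.png

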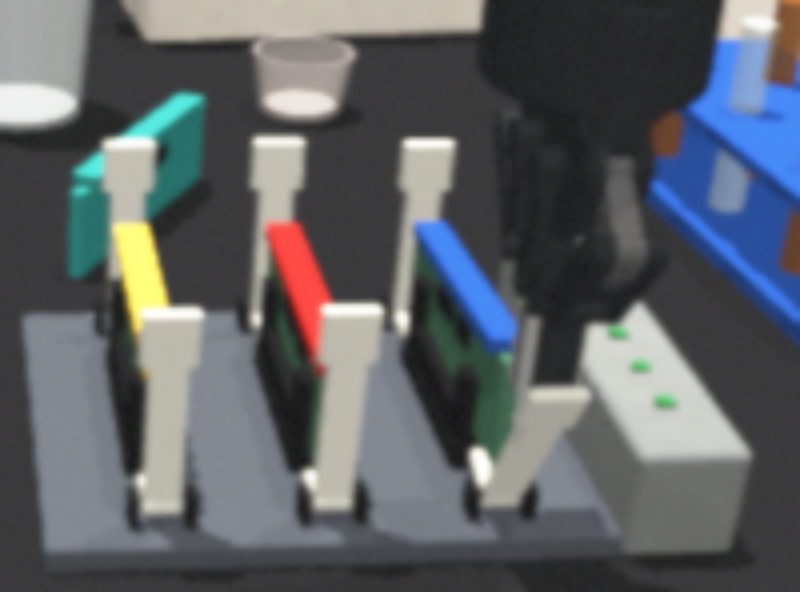

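Emit:
{"api": "apply_moves", "payload": {
  "motion": [
    [[0,6,3,0,0,0],[0,11,8,0,0,0],[0,16,12,0,0,0],[0,20,17,0,0,0],[0,23,21,0,0,0]]
  ]
}}

```text
time_s: 3.6
tcp_pos: [0.6121, -0.1348, 0.0627]
tcp_rot: [0.999, -0.052, 0.0, 0.001]
contact_force: [1.3, -1.1, 1.6]
opening: -0.002
```

```bash
python3 go.py -134 64 ; python3 - <<'E'
from h import *
cv2.imwrite('pics/side5.png',cv2.resize(ctrl.grab_frame('side')[150:310,290:490,::-1],None,fx=4,fy=3.7))
E
```

```text
t 3.6 own x,y,z mm [  -0.4 -135.4   62.7] F [ 1.3 -1.1  1.6]
turn(tool) [ 0.002 -0.    -0.008] own axes in tool: x [ 1.    -0.008  0.   ] y [-0.008 -1.    -0.002]
-134.0 64.0 shift mm [ 0.4 -1.4 -1.3]
```

View pics/side5.png

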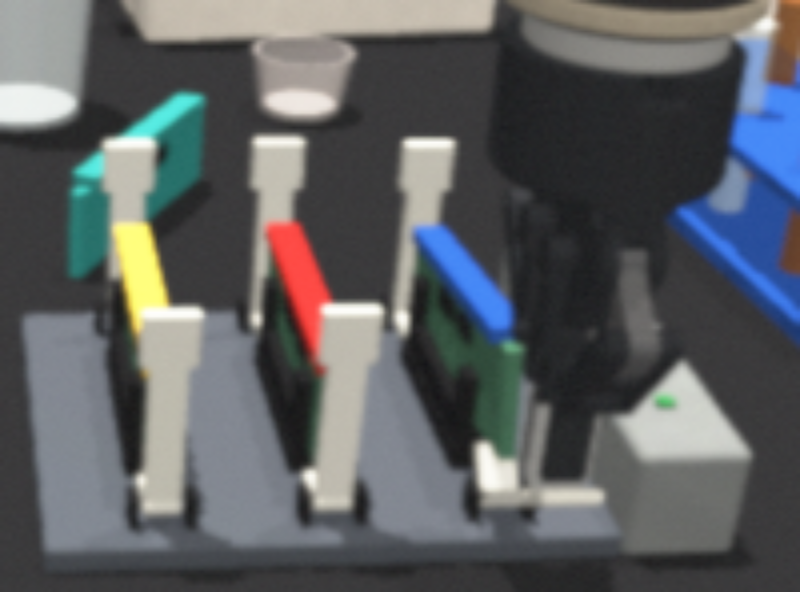

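Nearly fully out, with no stop felt yet. I'll press a few mm further.

Emit:
{"api": "apply_moves", "payload": {
  "motion": [
    [[0,1,2,0,0,0],[0,2,3,0,0,0],[0,3,5,0,0,0]]
  ]
}}

```text
time_s: 3.9
tcp_pos: [0.6125, -0.1368, 0.0595]
tcp_rot: [0.999, -0.052, 0.001, 0.001]
contact_force: [-8.0, 6.1, 31.6]
opening: 0.003
```

The stop is reached: 32 N upward. Now back off upward and cross to the far lever.

Emit:
{"api": "apply_moves", "payload": {
  "motion": [
    [[0,-2,-10,0,0,0],[0,-3,-30,0,0,0],[0,-4,-60,0,0,0],[0,-10,-80,0,0,0],[0,-40,-80,0,0,0]]
  ]
}}

```text
time_s: 4.32
tcp_pos: [0.6182, -0.1034, 0.144]
tcp_rot: [0.998, -0.056, 0.004, 0.003]
contact_force: [1.9, -0.6, -0.0]
opening: 0.0
```

```bash
python3 go.py 42 140 42 98 ; python3 - <<'E'
from h import *
cv2.imwrite('pics/side6.png',cv2.resize(ctrl.grab_frame('side')[150:310,290:490,::-1],None,fx=4,fy=3.7))
E
```

```text
t 4.32 own x,y,z mm [   2.6 -103.6  144. ] F [ 1.9 -0.6 -0. ]
turn(tool) [ 0.005 -0.008 -0.015] own axes in tool: x [ 1.    -0.015  0.008] y [-0.015 -1.    -0.005]
42.0 140.0 shift mm [  -4.9 -145.6    3.1]
42.0 98.0 shift mm [  -5.2 -145.8   45.1]
```

View pics/side6.png

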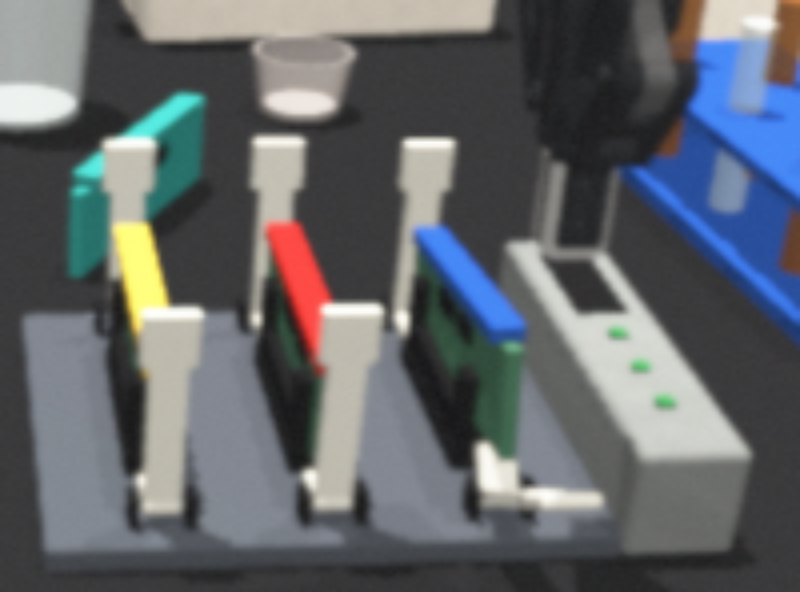

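The near lever is fully out and the near end of the card is raised. Now the far lever.

Emit:
{"api": "apply_moves", "payload": {
  "motion": [
    [[-1,-32,0,0,0,0],[-2,-64,0,0,0,0],[-3,-96,0,0,0,0],[-4,-126,0,0,0,-0.01],[-5,-145,0,0,0,-0.015]]
  ]
}}

```text
time_s: 4.78
tcp_pos: [0.6274, 0.0579, 0.1419]
tcp_rot: [0.999, -0.041, 0.002, -0.002]
contact_force: [-0.3, 0.2, -1.2]
opening: 0.001
```

```bash
python3 go.py 42 98
```

```text
t 4.78 own x,y,z mm [ -3.7  57.8 141.9] F [-0.3  0.2 -1.2]
turn(tool) [-0.003 -0.004  0.014] own axes in tool: x [1.    0.014 0.004] y [ 0.014 -1.     0.003]
42.0 98.0 shift mm [ 3.3 16.  43.8]
```

Emit:
{"api": "apply_moves", "payload": {
  "motion": [
    [[3,16,0,0,0,0.014],[3,16,0,0,0,0.014],[3,16,0,0,0,0.014]]
  ]
}}

```text
time_s: 5.03
tcp_pos: [0.6286, 0.0404, 0.1411]
tcp_rot: [0.999, -0.049, 0.002, -0.001]
contact_force: [0.2, -0.2, 0.0]
opening: -0.002
```

```bash
python3 go.py 42 98
```

```text
t 5.03 own x,y,z mm [ -0.8  40.5 141.1] F [ 0.2 -0.2  0. ]
turn(tool) [-0.002 -0.003 -0.001] own axes in tool: x [ 1.    -0.001  0.003] y [-0.001 -1.     0.002]
42.0 98.0 shift mm [ 0.6 -1.4 43.1]
```

Emit:
{"api": "apply_moves", "payload": {
  "motion": [
    [[0.5,-1,15,0,0,0],[0.5,-1,30,0,0,0],[0.5,-1,42,0,0,0],[0.5,-1,42,0,0,0],[0.5,-1,42,0,0,0]]
  ]
}}

```text
time_s: 5.45
tcp_pos: [0.6288, 0.041, 0.0984]
tcp_rot: [0.999, -0.049, 0.001, -0.001]
contact_force: [-0.2, -0.6, -0.2]
opening: -0.004
```

```bash
python3 go.py 75 98;  python3 - <<'E'
from h import *
cv2.imwrite('pics/side7.png',cv2.resize(ctrl.grab_frame('side')[150:310,290:490,::-1],None,fx=4,fy=3.7))
E
```

```text
t 5.45 own x,y,z mm [-0.7 41.1 98.4] F [-0.2 -0.6 -0.2]
turn(tool) [-0.002 -0.001 -0.002] own axes in tool: x [ 1.    -0.002  0.001] y [-0.002 -1.     0.002]
75.0 98.0 shift mm [  0.6 -33.9   0.4]
```

View pics/side7.png

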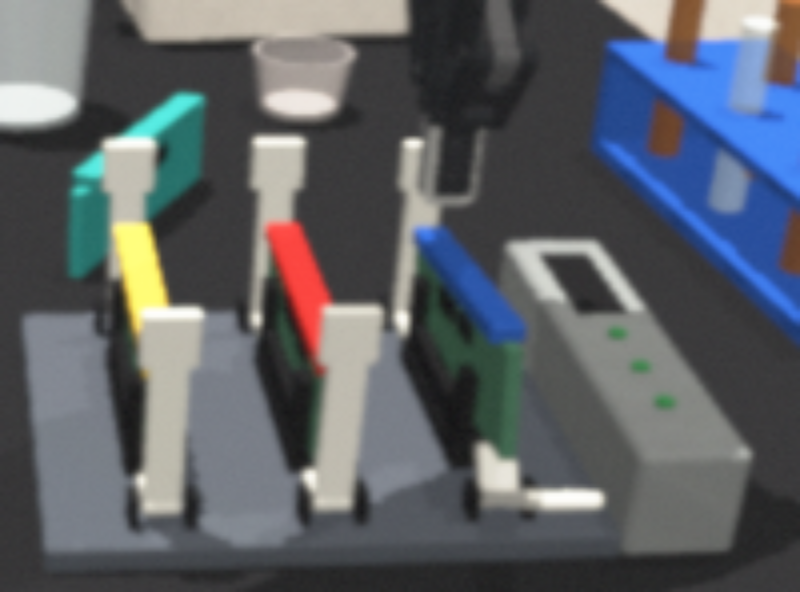

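Emit:
{"api": "apply_moves", "payload": {
  "motion": [
    [[0.5,-7,0,0,0,0],[0.5,-14,0,0,0,0],[0.5,-21,0,0,0,0],[0.5,-28,0,0,0,0],[0.5,-34,1,0,0,0]]
  ]
}}

```text
time_s: 5.92
tcp_pos: [0.6337, 0.0762, 0.099]
tcp_rot: [0.999, -0.048, 0.002, -0.001]
contact_force: [0.1, -1.0, 1.9]
opening: -0.001
```

```bash
python3 go.py 107 86
```

```text
t 5.92 own x,y,z mm [ 0.9 76.6 99. ] F [ 0.1 -1.   1.9]
turn(tool) [-0.002 -0.004 -0.001] own axes in tool: x [ 1.    -0.001  0.004] y [-0.001 -1.     0.002]
107.0 86.0 shift mm [ -1.  -30.3  13.1]
```

Emit:
{"api": "apply_moves", "payload": {
  "motion": [
    [[-1,-7,3,0,0,0],[-1,-14,5,0,0,0],[-1,-20,7,0,0,0],[-1,-26,10,0,0,0],[-1,-31,13,0,0,0]]
  ]
}}

```text
time_s: 6.33
tcp_pos: [0.6357, 0.1081, 0.0858]
tcp_rot: [0.999, -0.048, 0.002, -0.001]
contact_force: [-0.5, -1.2, 1.3]
opening: -0.0
```

```bash
python3 go.py 134 64;  python3 - <<'E'
from h import *
cv2.imwrite('pics/side8.png',cv2.resize(ctrl.grab_frame('side')[130:290,290:490,::-1],None,fx=4,fy=3.7))
E
```

```text
t 6.33 own x,y,z mm [ -0.2 108.5  85.8] F [-0.5 -1.2  1.3]
turn(tool) [-0.002 -0.004 -0.001] own axes in tool: x [ 1.    -0.001  0.004] y [-0.001 -1.     0.002]
134.0 64.0 shift mm [  0.1 -25.4  21.8]
```

View pics/side8.png

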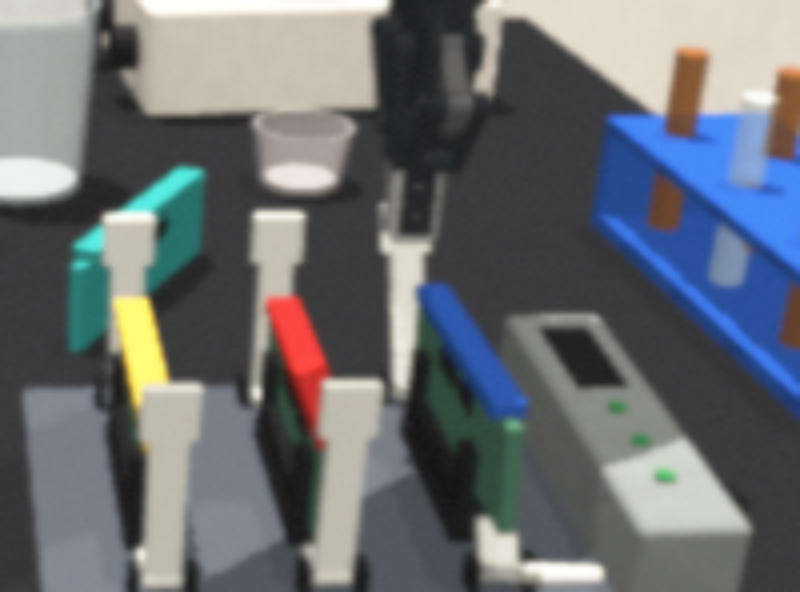

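Emit:
{"api": "apply_moves", "payload": {
  "motion": [
    [[0,-6,3,0,0,0],[0,-12,8,0,0,0],[0,-17,13,0,0,0],[0,-21,18,0,0,0],[0,-25,22,0,0,0]]
  ]
}}

```text
time_s: 6.8
tcp_pos: [0.6378, 0.1346, 0.0624]
tcp_rot: [0.999, -0.048, 0.002, -0.001]
contact_force: [0.3, -1.8, 3.2]
opening: -0.001
```

Emit:
{"api": "apply_moves", "payload": {
  "motion": [
    [[0,-1,1,0,0,0],[0,-2,3,0,0,0],[0,-2,4,0,0,0]]
  ]
}}

```text
time_s: 7.05
tcp_pos: [0.6386, 0.1356, 0.0604]
tcp_rot: [0.999, -0.048, 0.002, -0.001]
contact_force: [-5.9, -5.8, 25.4]
opening: 0.006
```

```bash
python3 go.py 134 64;  python3 - <<'E'
from h import *
cv2.imwrite('pics/side9.png',cv2.resize(ctrl.grab_frame('side')[130:290,290:490,::-1],None,fx=4,fy=3.7))
E
```

```text
t 7.05 own x,y,z mm [  0.  136.2  60.4] F [-5.9 -5.8 25.4]
turn(tool) [-0.001 -0.004 -0.   ] own axes in tool: x [ 1.    -0.     0.004] y [-0.    -1.     0.001]
134.0 64.0 shift mm [-0.   2.2 -3.6]
```

View pics/side9.png

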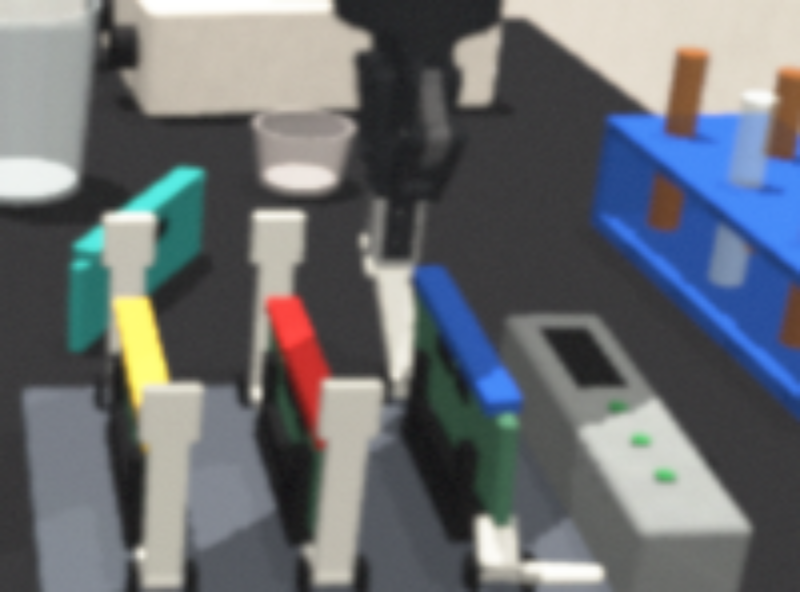

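The second stop is reached too. Now retreat upward, then inward and higher.

Emit:
{"api": "apply_moves", "payload": {
  "motion": [
    [[0,2,-10,0,0,0],[0,3,-30,0,0,0],[0,3,-60,0,0,0],[0,3,-95,0,0,0],[0,3,-120,0,0,0]]
  ]
}}

```text
time_s: 7.52
tcp_pos: [0.638, 0.1333, 0.1831]
tcp_rot: [0.999, -0.048, 0.003, -0.001]
contact_force: [0.8, -0.2, 0.9]
opening: 0.004
```

Emit:
{"api": "apply_moves", "payload": {
  "motion": [
    [[-30,-20,-10,0,0,0],[-60,-45,-20,0,0,0],[-90,-75,-20,0,0,0],[-120,-100,-20,0,0,0],[-120,-100,-20,0,0,0]]
  ]
}}

```text
time_s: 7.93
tcp_pos: [0.5214, 0.2527, 0.2035]
tcp_rot: [0.999, -0.042, 0.001, -0.003]
contact_force: [0.0, 0.9, -0.0]
opening: 0.001
```

```bash
python3 go.py;  python3 - <<'E'
from h import *
t=ctrl.grab_frame('top')[:,:,::-1].copy();s=ctrl.grab_frame('side')[:,:,::-1].copy()
cv2.imwrite('pics/side10.png',cv2.resize(s[150:310,290:490],None,fx=4,fy=3.7));cv2.imwrite('pics/top10.png',t)
cv2.imwrite('pics/s10full.png',s)
for n,im in(('side',s),('top',t)):
  c=ctrl.calibration(n);hsv=cv2.cvtColor(im,cv2.COLOR_BGR2HSV)
  C=np.array([.6255,0.0]);u=np.array([.0957,.9954])
  for y in(-65,65):
    for z in(.077,.092): print(n,y,z,proj(c,[*(C+u*y/1000),z]).round(1))
E
```

```text
t 7.93 own x,y,z mm [-127.8  241.6  203.5] F [ 0.   0.9 -0. ]
turn(tool) [-0.007 -0.002  0.011] own axes in tool: x [1.    0.011 0.002] y [ 0.011 -1.     0.007]
side -65 0.077 [[415.5 245.2]]
side -65 0.092 [[416.8 236.5]]
side 65 0.077 [[396.2 208.4]]
side 65 0.092 [[397.1 200.5]]
top -65 0.077 [[384.1 135. ]]
top -65 0.092 [[385.4 130.8]]
top 65 0.077 [[293.3 127.9]]
top 65 0.092 [[292.4 123.5]]
```

View pics/side10.png

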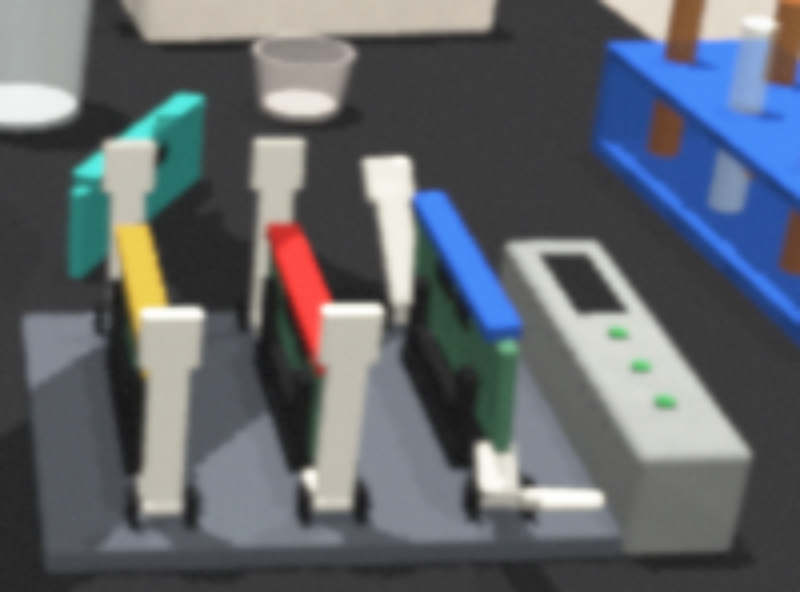

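View pics/top10.png

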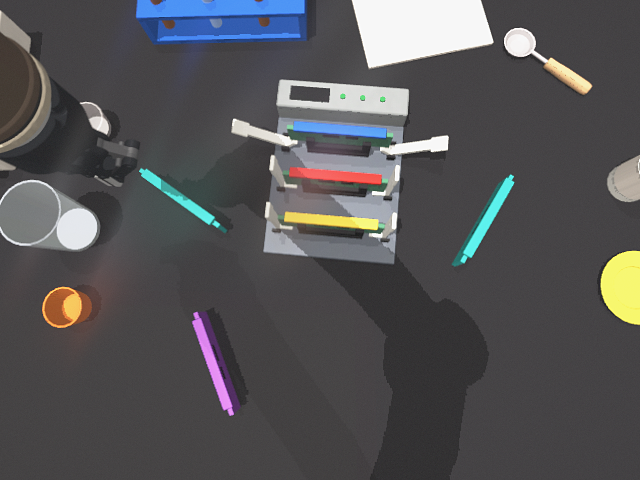

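Side view: both blue levers are out, with tabs at (387,195) and (431,285). The blue rail is level and raised at both ends, far end (397,203) and near end (416,238), which fits the 92 mm prediction of (397,200) and (417,237). Top view: the blue tabs are at (240,128) and (440,145), and the yellow and red levers are still upright. I'll settle briefly, then hand in.

Emit:
{"api": "apply_moves", "payload": {
  "motion": [
    [[0,0,0,0,0,0],[0,0,0,0,0,0],[0,0,0,0,0,0]]
  ]
}}

```text
time_s: 8.28
tcp_pos: [0.5271, 0.2456, 0.2027]
tcp_rot: [0.999, -0.046, 0.002, -0.001]
contact_force: [0.4, -0.5, 0.1]
opening: -0.003
```

```bash
python3 - <<'E'
from h import *
cv2.imwrite('pics/s11.png',ctrl.grab_frame('side')[:,:,::-1])
a=cv2.imread('pics/s11.png')[150:310,290:490].astype(int);b=cv2.imread('pics/s10full.png')[150:310,290:490].astype(int)
print('mean diff',abs(a-b).mean(), ctrl.get_state()['contact_force'].round(1),abs(ctrl.get_state()['qvel']).max())
print(ctrl.job_done())
E
```

```text
mean diff 1.4176458333333333 [ 0.1 -0.9  0.1] 0.0035597079635891734
the job is handed in; nothing more can be done
None
```

I swung both ejector levers of the blue card out to their stops with shut fingers, the near one first and then the far one. I then lifted the gripper clear and handed the job in at about 8.3 s of the 38 s allowed.

- **Blue card:** in the side view, both rail ends were within about 3 pixels of where a 15 mm lift puts them. The card stood upright on its two swung-out levers. I compared the rail positions by eye and did not compute a height.
- **Stops:** pressing at each stop gave an upward tool force of 32 N at the near lever and 25 N at the far one, and I backed off straight away.
- **Yellow and red cards:** they looked seated and their levers were still upright.
- **At hand-in:** the arm was clear, with about 1 N on the tool, and two side pictures 0.3 s apart showed next to no change.

No check failed. One crossing move overshot by about 16 mm above the card, and I corrected it before lowering to the far lever.

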